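# Snap the retaining clip onto the sample carousel's spindle

### The arm

A 7-joint arm with a two-finger parallel gripper is mounted at the origin on the work surface. World frame = base frame: x ahead of the robot, y to its left, z up, the work surface at z = 0. Lengths are in m, angles in rad, forces in N, time in s.
With the tool pointing down it reaches from about 0.425 to 0.875 m from the base axis. Payload 4.7 kg.
Tool frame: the origin (TCP) lies midway between the tips of the shut fingers; the grasp point (between the pads) lies 19 mm behind it; z points along the fingers, y is the direction in which the jaws open and shut (so a half turn about z gives the same grasp; the last joint's range is limited). The gripper opens to 87 mm and grips with 3 to 60 N. Pads are 19 mm wide; open, the fingers measure 117 mm over their backs; the gripper's body (75 mm by 190 mm) begins 51 mm behind the grasp point.
Start: joints at [1.337, 0.321, -0.07, 1.45, 0.023, 1.371, -0.057], TCP at [0.159, -0.63, 0.223] pointing down, gripper open.
Joint ranges: [-2.86, 2.86], [-0.3, 2.09], [-1.38, 1.24], [0.06, 2.45], [-1.56, 4.7], [0.09, 2.05], [-2.69, 2.69]. Speed limits (rad/s): [2.57, 2.57, 3.14, 3.14, 3.14, 3.14, 3.14].

### API

Orientations are given as a rotation vector (axis times angle).
In Python, from bench import ctrl, optics gives the robot as it stands. The module is installed in compiled form; this text tells all that it offers.
- The arm moves only by the tool step_arm, never from a script. Its argument "deltas" is a list of rows, each a list of 7 numbers: the turn, a rotation vector about the tool's x, y, z in degrees, then the shift along the tool's x, y, z in mm, then the finger opening in mm, from 0 to 87. A call has exactly 8 rows; each row is the pose to reach, as a shift and turn from the pose commanded when the call began, along the tool's axes at that moment; what a row does not reach only later rows make up. A row lasts 1/8 s, in which the tool goes at most 62.5 mm and 10.7 degrees, less where a joint would pass 70% of its speed; a pose out of reach is approached as far as the arm can. A call with a gripper value outside its range is refused whole. The fingers move at their own pace and stop on an object; "newtons" is the grip in N (left out, the last holds). Time passes only in rows, so rows that repeat a pose let the fingers close, or fill a call up. It gives the time, the measured TCP pose, the force and the opening at its end, in the units of the state.
- ctrl.get_state(): the state, without advancing time (a new reading comes with each control period).
- optics.get_image(name): name is "scene" or "side" or "wrist"; returns the picture (384x512x3 uint8, red, green, blue); there is no depth.
- optics.get_calibration(name): a dict with "K" (3x3 intrinsics, pixels), "R" (3x3) and "t" (3): a world point X has camera coordinates R X + t. Camera axes: x right, y down, z forward; pixel columns grow to the right and rows downward; lengths in m; the calibration is good to about 2 mm. A picture is of the moment at which its call begins: read the wrist's pose just before it. get_calibration takes no time and is no camera call; for the wrist camera it gives the pose at the moment of the call.
- ctrl.close_job(): hands the job in, once; it reports no verdict.
The state is a dict: "time": time; "joint_positions": joint angles; "qd": joint speeds; "joint_torque": joint torques, N m; "position": TCP position; "tool_rot": TCP orientation; "ft_force": force on the tool from outside, world axes, zero at the start; "torque": the same for the moment, N m; "grip_width": opening from 0.0 (shut) to 1.0 (fully open).
Only numpy, scipy, OpenCV 4.12 (cv2) and the standard library are available. Lean on these libraries where they do the work, as an engineer would, in place of code of your own. Each camera call takes 0.05 s, during which the arm holds its last target.

### The job

The sample carousel has lost its retainer. Pick up the large open spring clip by its upright tab (not the small clip, and not the closed collar) and press it sideways, open end first, into the groove under the cap of the carousel's spindle until it snaps fully home around the shaft; then let go, leaving the clip lying flat on the hub.

Things in the scene. Friction and masses are not known exactly. Their poses are not given: they have to be found in the camera images.
- clip: Large open steel spring clip lying flat, 8 mm thick, 75 mm long, 52 mm wide at its flared mouth, 95 g. Origin: centre of the 22 mm bore, on the underside; x points out of the mouth, z up. Sprung nibs at x = +9 mm, 15 mm apart, spread over the shaft under 4 to 10 N of push; lips to x = +25 mm guide it in from 8 mm off. Bore closed at x = -10.5 mm. Nearby look-alikes: small clip 28 mm wide, closed collar.
- clip_tab (a point): Where to hold the clip: point in its black upright tab, 36 mm behind the bore centre (clip x = -36 mm) and 31 mm above the underside; axes as the clip. The tab is 24 mm long along x, 14 mm thick along y (grip it across y), its top 15 mm above this point. Keep fingertips above the steel, which is 23 mm below this point. The look-alikes have the same tab.
- spindle_seat (a point): Centre of the hub's flat top face (90 mm across, 58 mm above the table), on the spindle's upright axis; z up. Above it: the groove, a fixed bare shaft 20 mm thick and 18 mm tall, under a cap 32 mm across with its top 27 mm above this point. While pressed in from any side, the clip's underside may be 1 to 9 mm above this point; let go, it drops flat on the hub and stays, about 1 mm loose.
- carousel: The sample carousel: fixed round machine, white drum base with an aluminium plate 200 mm across, plate top 52 mm above the table. Origin: centre of its underside on the table, under the spindle. White caps of sample tubes sit on a circle of 80 mm radius, tops 56 mm above the table (lower than the hub). Neither plate nor spindle turns.
Mind the look-alikes: they are no part of the job. Leave any purple look-alike of the carousel alone.

How it is judged:
At the end, for the whole second after the job is handed in: The large clip is snapped around the spindle in its groove: centre of its bore within 6 mm of the spindle's axis, its underside no more than 12 mm above the hub's face, lying flat within 10 degrees, and at rest (horizontal distance between clip and spindle_seat below 0.006 m and z of clip in the frame of spindle_seat between -0.004 and 0.012 m and angle between clip's own z axis and vertical below 0.175 rad and linear speed of clip below 0.02 m/s); the robot touches nothing.
It also fails if it takes over 43 s, if anything falls off the work surface, if the arm or the gripper's body presses on something with over 40 N, if the wrist force passes 120 N, or if a joint passes its speed limit or range.

## Working session

There is one attempt and no reset: what is moved stays moved. The work goes in short steps, Python scripts to look and compute and a tool call to move; the robot and the scene stay as the last step left them, time stands still between calls to the robot, and variables do not carry over. Pictures are saved under pics/ and viewed, and the job is handed in when it is done.

Besides the shell and the picture viewer there is one more tool, called after ">>>" in YAML: its name, and indented under it one key for each argument. step_arm: Moves the arm, as the interface text tells. Its arguments: {"type":"object","properties":{"deltas":{"type":"array"},"newtons":{"type":"number"}},"required":["deltas"]}

```bash
mkdir -p pics
python3 - <<'E'
from bench import ctrl, optics
import cv2,numpy as np
s=ctrl.get_state();print(s)
for n in ["scene","side","wrist"]:
    c=optics.get_calibration(n);print(n,c)
    cv2.imwrite(f"pics/{n}0.png",cv2.cvtColor(optics.get_image(n),cv2.COLOR_RGB2BGR))
E
```

```text
{'time': 0.0, 'joint_positions': array([ 1.33709991,  0.32182777, -0.07009163,  1.45168644,  0.02261506,
        1.37075228, -0.05694784]), 'qd': array([ 8.97814497e-04, -4.97474403e-04,  7.14637741e-04,  1.70850065e-04,
       -1.77116434e-04, -1.00719226e-03, -6.83456063e-05]), 'joint_torque': array([-8.23513310e-04, -4.91282737e+01, -4.04027542e-01, -3.12526989e+01,
       -6.39628479e-02,  4.37894999e-02,  1.86627576e-04]), 'position': array([ 0.15924209, -0.62963118,  0.22145271]), 'tool_rot': array([-3.11567064e+00, -3.88001680e-01,  5.35400330e-04]), 'ft_force': array([0.48200628, 0.0717023 , 0.04795061]), 'torque': array([ 0.03075855,  0.00367427, -0.03430872]), 'grip_width': 0.9980813984576055}
scene {'K': array([[485.45239729,   0.        , 258.12100109],
       [  0.        , 485.45239729, 196.40578479],
       [  0.        ,   0.        ,   1.        ]]), 'R': array([[-0.87858168,  0.47750899,  0.00891097],
       [ 0.31745702,  0.59783403, -0.73608119],
       [-0.35681266, -0.64387859, -0.6768346 ]]), 't': array([ 0.44773167, -0.16597883,  1.38899752])}
side {'K': array([[347.49675525,   0.        , 249.16533458],
       [  0.        , 347.49675525, 191.72535591],
       [  0.        ,   0.        ,   1.        ]]), 'R': array([[ 0.92125882, -0.38823262,  0.02361386],
       [-0.17170827, -0.46042963, -0.87093101],
       [ 0.34899634,  0.79829818, -0.49083761]]), 't': array([-0.4626432 ,  0.16875954,  0.45122352])}
wrist {'K': array([[300.64924139,   0.        , 256.58148341],
       [  0.        , 300.64924139, 189.92221516],
       [  0.        ,   0.        ,   1.        ]]), 'R': array([[ 0.24474744, -0.9695848 , -0.00200212],
       [-0.92691687, -0.23458182,  0.29291038],
       [-0.28447112, -0.06983327, -0.9561378 ]]), 't': array([-0.64733403, -0.03461459,  0.3917535 ])}
```

View pics/scene0.png

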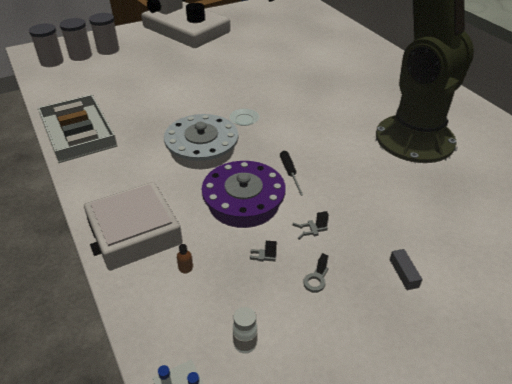

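View pics/side0.png

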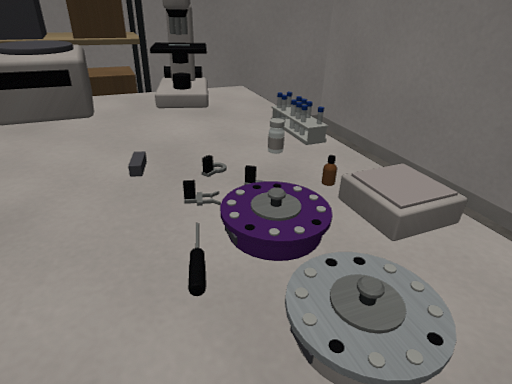

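View pics/wrist0.png

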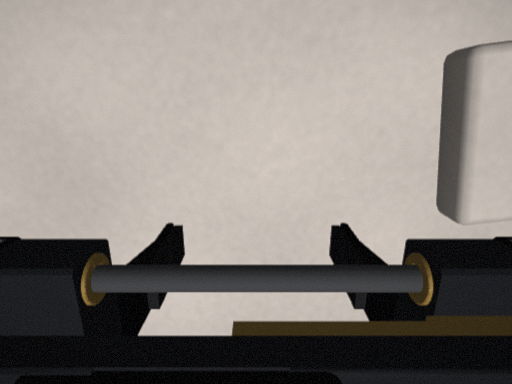

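Candidates in the scene view are (312,227), an open clip with a wide mouth; (264,252), a small open clip; and (316,280), a closed ring. The first fits the large clip, and the aluminium carousel at (201,135) is the target, not the purple one. I'll confirm this in one enlarged crop.

```bash
cat > h.py <<'E'
import numpy as np,cv2
from bench import ctrl, optics
def ray(c,uv,z):
    d=np.linalg.inv(c["K"])@np.array([uv[0],uv[1],1.]); d=c["R"].T@d; o=-c["R"].T@c["t"]
    return o+d*(z-o[2])/d[2]
def proj(c,X):
    p=c["K"]@(c["R"]@np.array(X)+c["t"]); return p[:2]/p[2]
E
python3 - <<'E'
from h import *
i=cv2.imread("pics/scene0.png");j=cv2.imread("pics/side0.png")
a=cv2.resize(i[200:300,240:340],(600,600),interpolation=cv2.INTER_CUBIC)
cv2.imwrite("pics/ca.png",a)
a=cv2.resize(i[95:170,150:250],(800,600),interpolation=cv2.INTER_CUBIC);cv2.imwrite("pics/cb.png",a)
b=cv2.resize(j[150:225,170:270],(800,600),interpolation=cv2.INTER_CUBIC);cv2.imwrite("pics/cc.png",b)
E
```

```text
(no output)
```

View pics/ca.png

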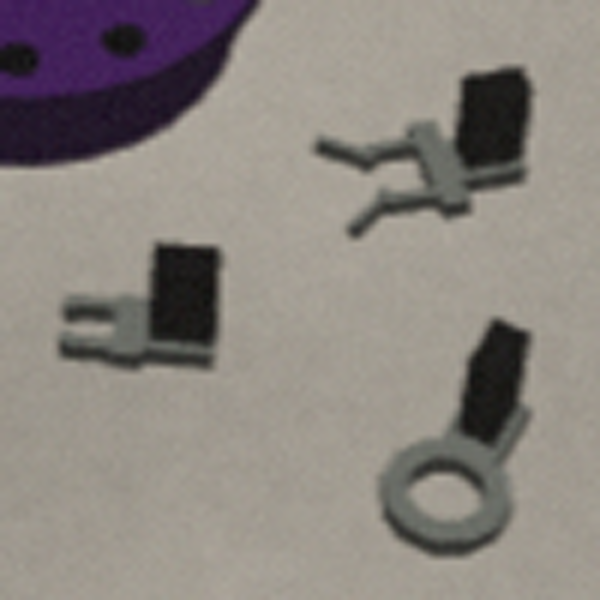

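View pics/cb.png

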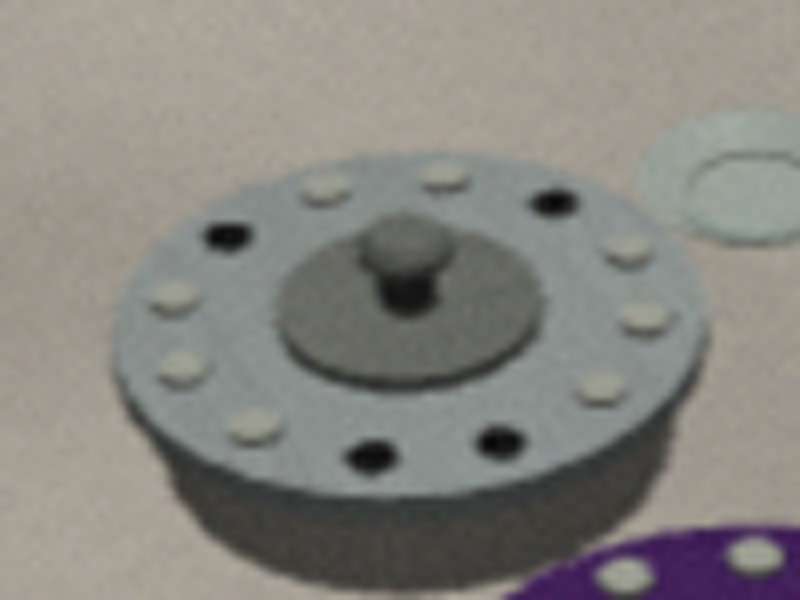

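View pics/cc.png

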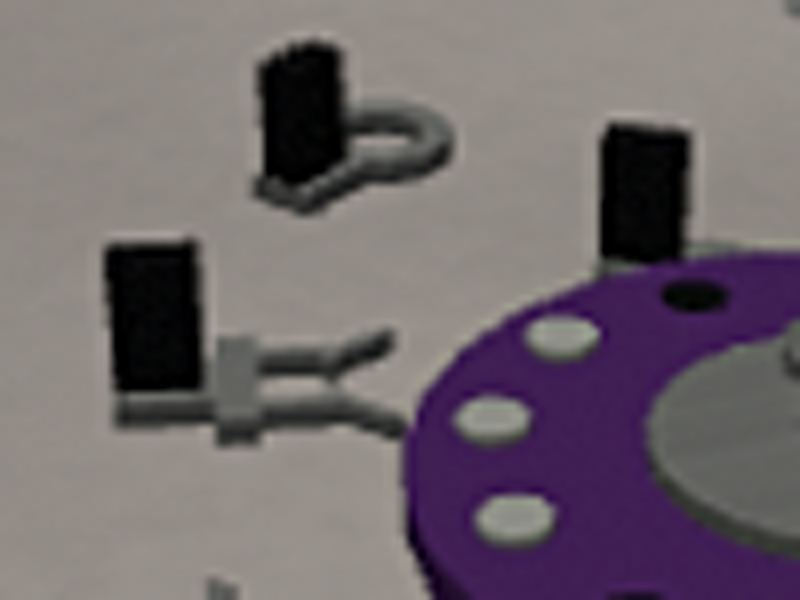

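The crop confirms it: the large clip has flared lips at crop (320,145)/(355,230) and its tab at (493,118). The spindle cap is at cb crop (405,245).

```bash
cat > m.py <<'E'
from h import *
A=optics.get_calibration("scene");B=optics.get_calibration("side")
i=cv2.imread("pics/scene0.png");j=cv2.imread("pics/side0.png")
def blob(im,x0,y0,x1,y1,th=55):
    m=(im.max(2)<th).astype(np.uint8); mm=np.zeros_like(m); mm[y0:y1,x0:x1]=m[y0:y1,x0:x1]
    n,l,s,c=cv2.connectedComponentsWithStats(mm); k=1+np.argmax(s[1:,4]); return c[k],s[k]
def tri(a,b):
    P1=A["K"]@np.c_[A["R"],A["t"]];P2=B["K"]@np.c_[B["R"],B["t"]]
    X=cv2.triangulatePoints(P1,P2,np.array(a,float).reshape(2,1),np.array(b,float).reshape(2,1)).ravel();X=X[:3]/X[3]
    return X,proj(A,X)-a,proj(B,X)-b
a,s=blob(i,310,205,332,232);b,s2=blob(j,180,177,197,200)
print(a,s,b,s2);X=tri(a,b);print("tab",X)
cr=lambda u,v:(240+u/6-.4,200+v/6-.4)
cs=lambda u,v:(170+u/8-.4,150+v/8-.4)
cb=lambda u,v:(150+u/8-.4,95+v/8-.4)
for p in [(320,143),(352,230)]: print("lip scene",ray(A,cr(*p),.008))
for p in [(388,338),(403,430)]: print("lip side",ray(B,cs(*p),.006))
for p in [(420,127),(455,207)]: print("bar scene",ray(A,cr(*p),.008))
for p in [(238,340),(238,425)]: print("bar side",ray(B,cs(*p),.008))
# carousel: plate ellipse
print("cap scene",ray(A,cb(405,242),.0835))
for nm,im,C,box in [("scene",i,A,None)]:
    pass
# cap rim edges / hub ellipse centre on z=.058
print("hub scene",ray(A,cb(411,(210+378)/2),.058), ray(A,cb(278,300),.058),ray(A,cb(542,300),.058))
# plate edges
print("plate scene L/R",ray(A,cb(112,335),.052),ray(A,cb(706,330),.052),"T/B",ray(A,cb(430,150),.052),ray(A,cb(390,496),.052))
print(ray(B,(370,286),.085),"hub side",ray(B,(331,301),.058),ray(B,(405,301),.058),ray(B,(368,275),.058),ray(B,(368,327),.058))
E
python3 m.py
```

```text
[321.56687898 219.40127389] [316 212  12  16 157] [188.82178218 189.37128713] [183 180  12  19 202]
tab (array([0.43519537, 0.16616611, 0.02576253]), array([-0.01098142,  0.00324867]), array([-0.02344482, -0.00657506]))
lip scene [0.48974739 0.13207821 0.008     ]
lip scene [0.50294593 0.17645431 0.008     ]
lip side [0.49950467 0.16830662 0.006     ]
lip side [0.4879021  0.12124965 0.006     ]
bar scene [0.45091374 0.14294901 0.008     ]
bar scene [0.46235772 0.18478739 0.008     ]
bar side [0.46027831 0.17798569 0.008     ]
bar side [0.44824528 0.1352981  0.008     ]
cap scene [ 0.55832239 -0.2323309   0.0835    ]
hub scene [ 0.55545673 -0.23845619  0.058     ] [ 0.59622473 -0.25601354  0.058     ] [ 0.51803148 -0.21479321  0.058     ]
plate scene L/R [ 0.65003709 -0.27125058  0.052     ] [ 0.47344194 -0.18133633  0.052     ] T/B [ 0.51092455 -0.32475117  0.052     ] [ 0.60278864 -0.14765281  0.052     ]
[ 0.55272617 -0.24166246  0.085     ] hub side [ 0.51444778 -0.22416949  0.058     ] [ 0.59949938 -0.2578158   0.058     ] [ 0.58722225 -0.20408104  0.058     ] [ 0.53126176 -0.27194759  0.058     ]
```

Run:
```python
from h import *
j=cv2.imread("pics/side0.png")
cv2.imwrite("pics/cd.png",cv2.resize(j[262:337,320:420],(800,600),interpolation=cv2.INTER_CUBIC))
```

```text
(no output)
```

View pics/cd.png

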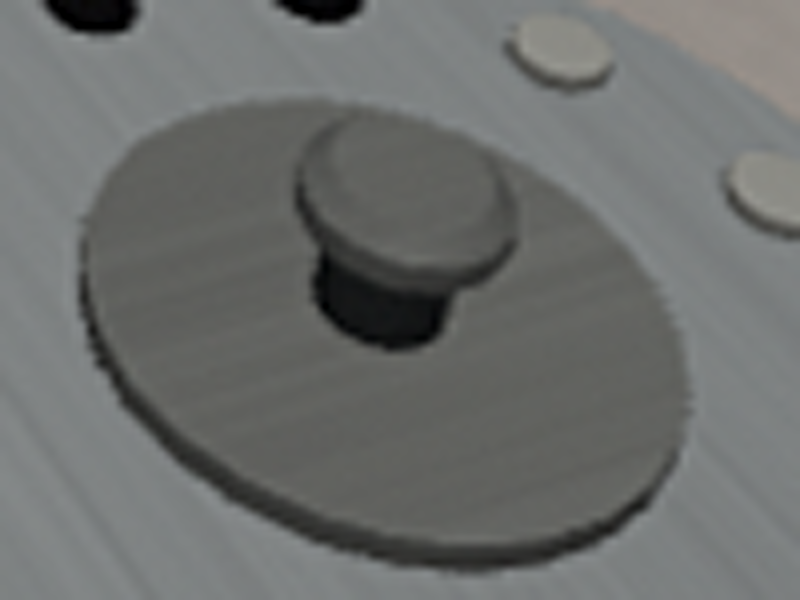

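```bash
cat >> h.py <<'E'
from scipy.spatial.transform import Rotation as Ro
def delta(Xw,yaw_deg,s=None):
    # tool down, tool x axis at world yaw; returns rotvec deg, shift mm in tool axes
    s=s or ctrl.get_state(); R0=Ro.from_rotvec(s["tool_rot"])
    y=np.radians(yaw_deg); R1=Ro.from_matrix(np.array([[np.cos(y),np.sin(y),0],[np.sin(y),-np.cos(y),0],[0,0,-1]]))
    return np.round(np.degrees((R0.inv()*R1).as_rotvec()),1),np.round(1000*R0.inv().apply(np.array(Xw)-s["position"]),1)
E
cat > e.py <<'E'
from m import *
w=optics.get_calibration("wrist");s=ctrl.get_state()
print("wcam rel tool",Ro.from_rotvec(s["tool_rot"]).inv().apply(-w["R"].T@w["t"]-s["position"]))
print("purple",ray(A,(243,178),.085),ray(B,(277,194),.085),"small tab",ray(A,(270,249),.027),"collar tab",ray(A,(322,265),.027))
# hub ellipse: sample by side crop boundary points (eyeballed crop cd) and scene
cd=lambda u,v:(320+u/8-.4,262+v/8-.4)
cb=lambda u,v:(150+u/8-.4,95+v/8-.4)
from scipy.optimize import least_squares
def circ(P,r):
    P=np.array(P); f=least_squares(lambda c:np.hypot(*(P[:,:2]-c).T)-r,P[:,:2].mean(0)); return f.x,f.fun
print(circ([ray(B,cd(*p),.058) for p in [(82,260),(105,180),(180,115),(290,97),(690,385),(560,170),(650,275),(665,485),(580,535),(300,485),(180,400)]],.045))
print(circ([ray(A,cb(*p),.058) for p in [(278,305),(300,255),(542,300),(410,378),(340,362),(480,368),(520,255)]],.045))
# plate by mask: 
print(circ([ray(A,cb(*p),.052) for p in [(112,335),(130,260),(200,195),(300,160),(430,150),(560,172),(660,230),(706,320)]],.1))
print(circ([ray(B,p,.052) for p in [(285,305),(292,280),(320,261),(365,256),(410,275),(440,302),(452,330)]],.1))
print("capB",ray(B,cd(415,188),.085),"tri cap",tri(cb(405,240),cd(412,190)))
for X,y in [((.45,-.35,.22),-.1),((.47,-.1,.2),-14.5),((.435,.166,.12),-14.5)]: print(delta(X,y))
E
python3 e.py
```

```text
[321.56687898 219.40127389] [316 212  12  16 157] [188.82178218 189.37128713] [183 180  12  19 202]
tab (array([0.43519537, 0.16616611, 0.02576253]), array([-0.01098142,  0.00324867]), array([-0.02344482, -0.00657506]))
lip scene [0.48974739 0.13207821 0.008     ]
lip scene [0.50294593 0.17645431 0.008     ]
lip side [0.49950467 0.16830662 0.006     ]
lip side [0.4879021  0.12124965 0.006     ]
bar scene [0.45091374 0.14294901 0.008     ]
bar scene [0.46235772 0.18478739 0.008     ]
bar side [0.46027831 0.17798569 0.008     ]
bar side [0.44824528 0.1352981  0.008     ]
cap scene [ 0.55832239 -0.2323309   0.0835    ]
hub scene [ 0.55545673 -0.23845619  0.058     ] [ 0.59622473 -0.25601354  0.058     ] [ 0.51803148 -0.21479321  0.058     ]
plate scene L/R [ 0.65003709 -0.27125058  0.052     ] [ 0.47344194 -0.18133633  0.052     ] T/B [ 0.51092455 -0.32475117  0.052     ] [ 0.60278864 -0.14765281  0.052     ]
[ 0.55272617 -0.24166246  0.085     ] hub side [ 0.51444778 -0.22416949  0.058     ] [ 0.59949938 -0.2578158   0.058     ] [ 0.58722225 -0.20408104  0.058     ] [ 0.53126176 -0.271
[... 642 characters left out ...]
55903307, -0.23862652]), array([-3.32496996e-03, -4.77579637e-05,  3.23675271e-03,  1.73037261e-03,
       -1.34968581e-03, -2.15495492e-03, -1.78803299e-03,  2.45041267e-03]))
(array([ 0.55041593, -0.24680593]), array([-2.08548343e-03, -2.71398937e-03, -3.89821532e-03,  3.94690832e-03,
       -9.96611694e-05, -2.08686066e-03, -5.22867283e-03]))
capB [ 0.55535382 -0.24112472  0.085     ] tri cap (array([ 0.55688138, -0.23786398,  0.08075567]), array([-0.26095031, -0.07791622]), array([-1.12505315,  0.19299284]))
(array([-0.1,  0. , 14.3]), array([ 350.5, -199.9,    2. ]))
(array([-0.1,  0. , 28.7]), array([ 431.2, -437.3,   22.3]))
(array([-0.1,  0. , 28.7]), array([ 462.5, -703.6,  102.7]))
```

>>> step_arm:
  deltas:
    - [0,0,4,52,-30,0,87]
    - [0,0,8,104,-60,0,87]
    - [0,0,12,156,-90,0,87]
    - [0,0,16,208,-120,0,87]
    - [0,0,20,260,-150,1,87]
    - [0,0,24,306,-182,2,87]
    - [0,0,28.7,350,-220,3,87]
    - [0,0,28.7,366,-280,5,87]

```text
time: 1.15
position: [0.4475, -0.2668, 0.2171]
tool_rot: [-3.116, 0.395, -0.001]
ft_force: [0.9, 0.6, 1.3]
grip_width: 1.001
```

Run:
```python
from h import *
s=ctrl.get_state();print(s["time"],s["position"],s["joint_positions"],s["ft_force"])
for X in [(.47,-.1,.2),(.435,.166,.11)]: print(delta(X,-14.5,s))
```

```text
1.15 [ 0.44754621 -0.26678332  0.21709736] [ 0.81632127  0.06533247 -0.34193779  1.76602334  0.02129914  1.31357498
 -1.3532467 ] [0.88017723 0.55831826 1.26873648]
(array([-0.1, -0. ,  0.1]), array([ -19.9, -167.1,   17.3]))
(array([-0.1, -0. ,  0.1]), array([-120.2, -415.9,  107.5]))
```

>>> step_arm:
  deltas:
    - [0,0,0,-6,-58,5,87]
    - [0,0,0,-14,-116,12,87]
    - [0,0,0,-22,-170,17,87]
    - [0,0,0,-45,-225,35,87]
    - [0,0,0,-68,-280,55,87]
    - [0,0,0,-91,-335,75,87]
    - [0,0,0,-110,-388,97,87]
    - [0,0,0,-120,-416,107,87]

```text
time: 2.15
position: [0.4318, 0.1668, 0.1096]
tool_rot: [-3.117, 0.39, 0.002]
ft_force: [0.4, -0.2, -0.1]
grip_width: 0.999
```

Run:
```python
from h import *
s=ctrl.get_state();print(s["time"],s["position"],s["tool_rot"],s["joint_positions"])
np.save("wc.npy",optics.get_calibration("wrist"),allow_pickle=True)
cv2.imwrite("pics/w1.png",cv2.cvtColor(optics.get_image("wrist"),cv2.COLOR_RGB2BGR))
s=ctrl.get_state();print(s["position"])
```

```text
2.15 [0.43180296 0.16683378 0.10956458] [-3.11726065e+00  3.90189775e-01  1.86319454e-03] [ 0.37550218  0.05897159 -0.81264505  2.01255185  0.04756988  1.0899347
 -2.27817546]
[0.43088162 0.1701209  0.10899036]
```

View pics/w1.png

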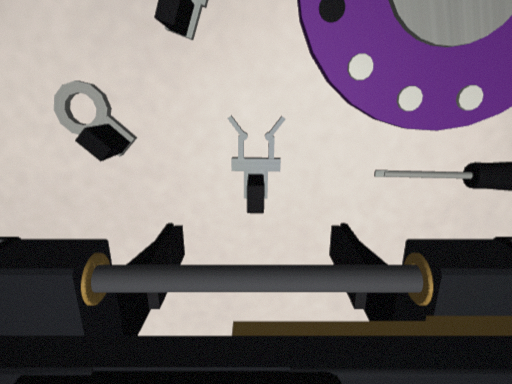

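The wrist view shows the large clip with its mouth facing image-up at (257,125), the bar at (256,164), and the tab at (256,190), centred between the fingers and nearly aligned with them.

Run:
```python
from h import *
w=np.load("wc.npy",allow_pickle=True).item()
im=cv2.imread("pics/w1.png");cv2.imwrite("pics/w1c.png",cv2.resize(im[105:225,206:306],(666,800),interpolation=cv2.INTER_CUBIC)[:600])
m=(im.max(2)<50).astype(np.uint8);r=np.zeros_like(m);r[165:220,235:280]=m[165:220,235:280]
n,l,s,c=cv2.connectedComponentsWithStats(r);k=1+np.argmax(s[1:,4]);print(s[k],c[k])
x,y,ww,h,_=s[k]
top=[ray(w,p,.046) for p in [(x,y+h),(x+ww,y+h)]];print("tab top rear",top)
for p in [(230,117),(283,119)]: print("lip",ray(w,p,.008))
P=[ray(w,p,.008) for p in [(232,158),(280,158)]];print("bar",P)
d=P[0]-P[1];print("yaw",np.degrees(np.arctan2(d[1],d[0]))-90)
```

```text
[248 175  16  38 579] [255.30569948 193.2746114 ]
tab top rear [array([0.42617842, 0.17729527, 0.046     ]), array([0.42300495, 0.16484405, 0.046     ])]
lip [0.50058051 0.17461257 0.008     ]
lip [0.48779468 0.13118762 0.008     ]
bar [array([0.46604518, 0.18253459, 0.008     ]), array([0.45552485, 0.14126049, 0.008     ])]
yaw -14.299596361923136
```

View pics/w1c.png

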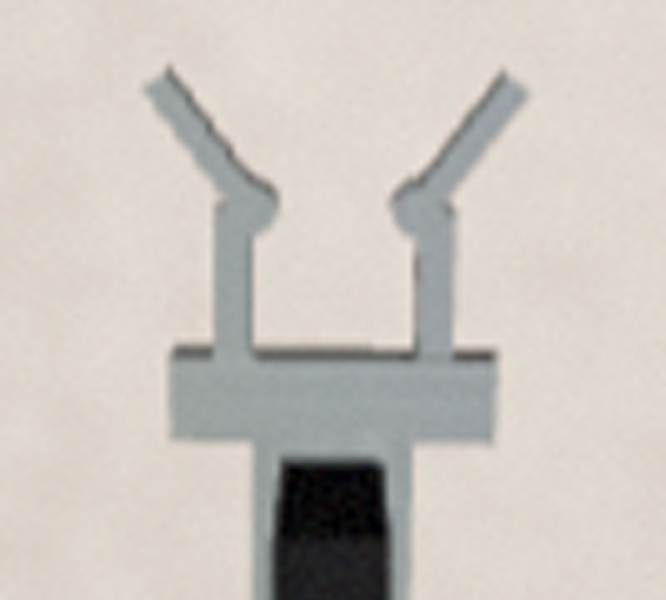

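Run:
```python
from h import *
s=ctrl.get_state();print(s["time"],s["position"])
print(delta((.436,.168,.016),-14.3,s))
# commanded pose estimate
R0=Ro.from_rotvec([-3.11567,-.388,0]);print("cmd?")
```

```text
2.2 [0.43088162 0.1701209  0.10899036]
(array([-0.1,  0.2,  0.2]), array([ 5.7,  1. , 93. ]))
cmd?
```

>>> step_arm:
  deltas:
    - [0,0,0,2,0,20,87]
    - [0,0,0,4,0,40,87]
    - [0,0,0,4,0,50,87]
    - [0,0,0,4,0,50,87]
    - [0,0,0,4,0,50,87]
    - [0,0,0,4,0,50,87]
    - [0,0,0,4,0,50,87]
    - [0,0,0,4,0,50,87]

```text
time: 3.2
position: [0.4375, 0.1628, 0.0607]
tool_rot: [3.116, -0.396, 0.001]
ft_force: [-0.7, -0.4, -0.1]
grip_width: 1.0
```

Run:
```python
from h import *
s=ctrl.get_state();print(s["time"],s["position"])
print(delta((.436,.168,.016),-14.3,s))
```

```text
3.2 [0.43754696 0.16283903 0.06073748]
(array([ 0. , -0. , -0.2]), array([-2.8, -4.6, 44.7]))
```

>>> step_arm:
  deltas:
    - [0,0,0,-3,-4.5,15,87]
    - [0,0,0,-3,-4.5,30,87]
    - [0,0,0,-3,-4.5,44,87]
    - [0,0,0,-3,-4.5,44.5,87]
    - [0,0,0,-3,-4.5,44.5,87]
    - [0,0,0,-3,-4.5,44.5,40]
    - [0,0,0,-3,-4.5,44.5,40]
    - [0,0,0,-3,-4.5,44.5,40]
  newtons: 40

```text
time: 4.2
position: [0.4359, 0.1679, 0.0163]
tool_rot: [3.116, -0.397, 0.001]
ft_force: [0.0, 0.8, -0.3]
grip_width: 0.746
```

Run:
```python
from h import *
s=ctrl.get_state();print(s["time"],s["position"],s["grip_width"])
print(delta((.436,.168,.016),-14.3,s))
cv2.imwrite("pics/w2.png",cv2.cvtColor(optics.get_image("wrist"),cv2.COLOR_RGB2BGR))
```

```text
4.2 [0.43587191 0.16791158 0.01628804] 0.7463465901300225
(array([-0. , -0. , -0.2]), array([ 0.1, -0.1,  0.3]))
```

View pics/w2.png

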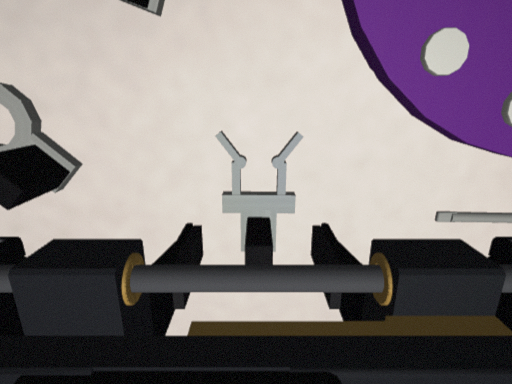

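The tab at (259,240) sits centred between the closing fingers, so I'll close on it.

>>> step_arm:
  deltas:
    - [0,0,0,0,0,0,5]
    - [0,0,0,0,0,0,5]
    - [0,0,0,0,0,0,5]
    - [0,0,0,0,0,0,5]
    - [0,0,0,0,0,0,5]
    - [0,0,0,0,0,0,5]
    - [0,0,0,0,0,0,5]
    - [0,0,0,0,0,0,5]
  newtons: 50

```text
time: 5.25
position: [0.4356, 0.1679, 0.016]
tool_rot: [3.116, -0.396, -0.0]
ft_force: [-0.8, 0.4, 0.4]
grip_width: 0.159
```

Run:
```python
from h import *
s=ctrl.get_state();print(s["time"],s["position"],s["grip_width"]*87,s["ft_force"])
```

```text
5.25 [0.43559083 0.1678766  0.0159922 ] 13.86341398478263 [-0.81291547  0.37607022  0.35607959]
```

>>> step_arm:
  deltas:
    - [0,0,0,0,0,-40,5]
    - [0,0,0,0,0,-90,5]
    - [0,0,0,12,40,-125,5]
    - [0,0,0,30,95,-125,5]
    - [0,0,0,48,150,-125,5]
    - [0,0,0,66,205,-125,5]
    - [0,0,0,84,260,-125,5]
    - [0,0,0,102,315,-125,5]

```text
time: 6.25
position: [0.4553, -0.1643, 0.141]
tool_rot: [3.116, -0.396, 0.0]
ft_force: [0.9, 0.0, -1.3]
grip_width: 0.157
```

>>> step_arm:
  deltas:
    - [0,0,0,10,30,0,5]
    - [0,0,0,15,47,0,5]
    - [0,0,0,15,47,0,5]
    - [0,0,0,15,47,0,5]
    - [0,0,0,15,47,0,5]
    - [0,0,0,15,47,0,5]
    - [0,0,0,15,47,0,5]
    - [0,0,0,15,47,0,5]

```text
time: 7.25
position: [0.4583, -0.2117, 0.1411]
tool_rot: [3.116, -0.396, 0.0]
ft_force: [0.1, 0.1, -1.7]
grip_width: 0.159
```

Run:
```python
from h import *
s=ctrl.get_state();print(s["time"],s["position"],s["grip_width"]*87,s["ft_force"])
np.save("wc.npy",optics.get_calibration("wrist"),allow_pickle=True)
for n in ["wrist","scene","side"]:
    cv2.imwrite(f"pics/{n}3.png",cv2.cvtColor(optics.get_image(n),cv2.COLOR_RGB2BGR))
print(delta((.460,-.212,.079),-14.3,s))
```

```text
7.25 [ 0.45829732 -0.21170969  0.14110007] 13.866953820065449 [ 0.09312081  0.06970054 -1.74144444]
(array([ 0. , -0. , -0.2]), array([ 1.7, -0.2, 62.1]))
```

View pics/wrist3.png

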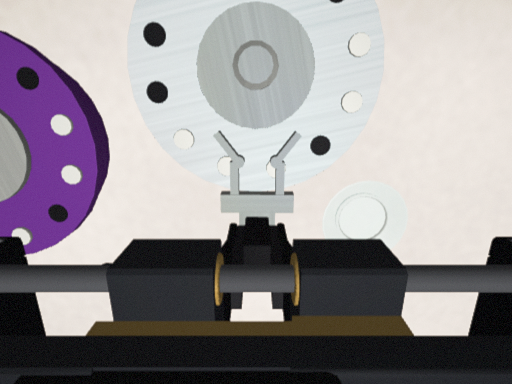

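View pics/side3.png

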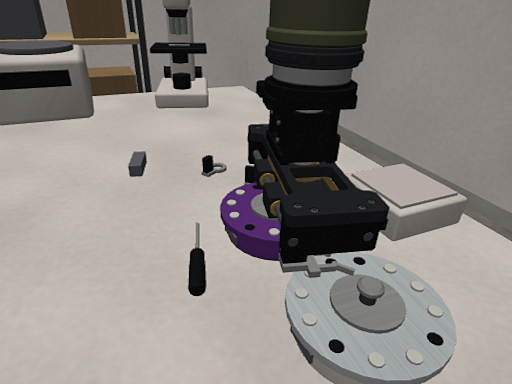

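The wrist view shows the clip held level, its mouth at (258,134), pointing at the spindle cap at (256,65). I'll measure both.

Run:
```python
from h import *
w=np.load("wc.npy",allow_pickle=True).item()
S=[ray(w,(256,65),.085),ray(w,((197+315)/2,65.5),.058)];print("spindle cap/hub",S)
l=[ray(w,p,.133) for p in [(217,133),(299,133)]];print("lips",l,np.linalg.norm(l[0]-l[1]))
b=[ray(w,p,.133) for p in [(221,193),(293,193)]];print("bar",b)
bm=(b[0]+b[1])/2;lm=(l[0]+l[1])/2;d=b[0]-b[1];y=np.arctan2(d[1],d[0])-np.pi/2
u=np.array([np.cos(y),np.sin(y)]);n=np.array([-u[1],u[0]]);print("yaw",np.degrees(y))
bore=bm[:2]+u*.0105;print("bore",bore)
for q in [(.558,-.237)]+[s[:2] for s in S]: v=np.array(q)-bore;print("ahead",v@u*1e3,"left",v@n*1e3)
```

```text
spindle cap/hub [array([ 0.55715685, -0.23502519,  0.085     ]), array([ 0.55936182, -0.23554481,  0.058     ])]
lips [array([ 0.52397807, -0.20398876,  0.133     ]), array([ 0.51248725, -0.2483433 ,  0.133     ])] 0.04581882683297489
bar [array([ 0.48967346, -0.1961508 ,  0.133     ]), array([ 0.47896567, -0.23748454,  0.133     ])]
yaw -14.523577369176648
bore [ 0.49448403 -0.21945084]
ahead 65.88723381110485 left -1.0599337441857895
ahead 64.5757825691675 left 0.6403271813376403
ahead 66.84060789794829 left 0.6902685736688224
```

>>> step_arm:
  deltas:
    - [0,0,0,0,0,20,5]
    - [0,0,0,0,0,40,5]
    - [0,0,0,0,0,55,5]
    - [0,0,0,0,0,62,5]
    - [0,0,0,0,0,62,5]
    - [0,0,0,0,0,62,5]
    - [0,0,0,0,0,62,5]
    - [0,0,0,0,0,62,5]

```text
time: 8.4
position: [0.4585, -0.212, 0.0795]
tool_rot: [3.116, -0.397, 0.001]
ft_force: [0.4, 0.7, -1.5]
grip_width: 0.156
```

Run:
```python
from h import *
s=ctrl.get_state();print(s["time"],s["position"],s["grip_width"]*87,s["ft_force"])
for n in ["side"]:
    i=cv2.cvtColor(optics.get_image(n),cv2.COLOR_RGB2BGR)
    cv2.imwrite(f"pics/{n}4.png",cv2.resize(i[220:340,270:430],(800,600),interpolation=cv2.INTER_CUBIC))
```

```text
8.4 [ 0.45852018 -0.21199203  0.07946357] 13.537029290115672 [ 0.39182226  0.68228311 -1.54454733]
```

View pics/side4.png

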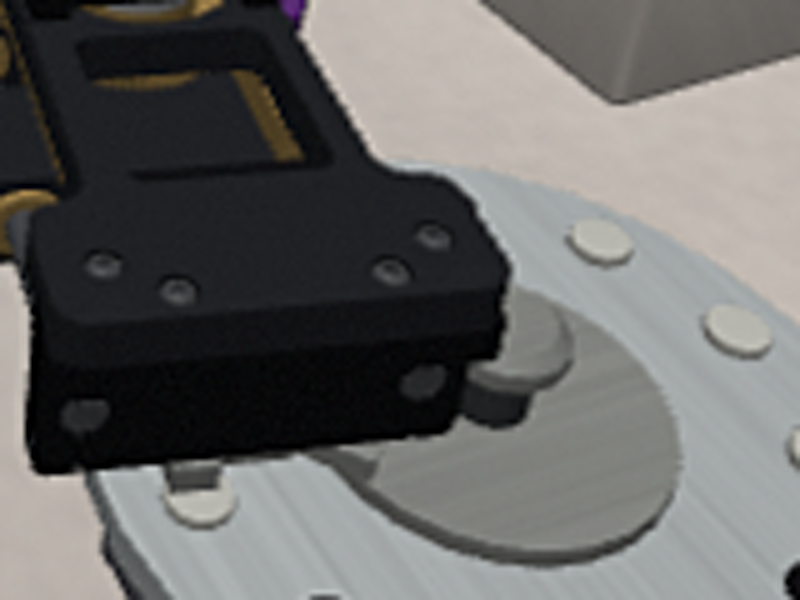

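>>> step_arm:
  deltas:
    - [0,0,0,8,0,0,5]
    - [0,0,0,16,0,0,5]
    - [0,0,0,24,0,0,5]
    - [0,0,0,31,0,0,5]
    - [0,0,0,37,0,0,5]
    - [0,0,0,42,0,0,5]
    - [0,0,0,45,0,0,5]
    - [0,0,0,45,0,0,5]

```text
time: 9.45
position: [0.5019, -0.2231, 0.079]
tool_rot: [-3.116, 0.396, 0.0]
ft_force: [0.5, -0.1, -1.7]
grip_width: 0.161
```

Run:
```python
from h import *
s=ctrl.get_state();print(s["time"],s["position"],s["grip_width"]*87,s["ft_force"],s["torque"])
print(delta((.558-.969*.036,-.237+.247*.036,.079),-14.3,s))
cv2.imwrite("pics/w5.png",cv2.cvtColor(optics.get_image("wrist"),cv2.COLOR_RGB2BGR))
```

```text
9.45 [ 0.50193343 -0.22306861  0.0790062 ] 14.001926634708441 [ 0.45751996 -0.05986032 -1.72026853] [0.08009432 0.10603472 0.05567358]
(array([-0. ,  0. , -0.2]), array([21.8, -0.4,  0. ]))
```

View pics/w5.png

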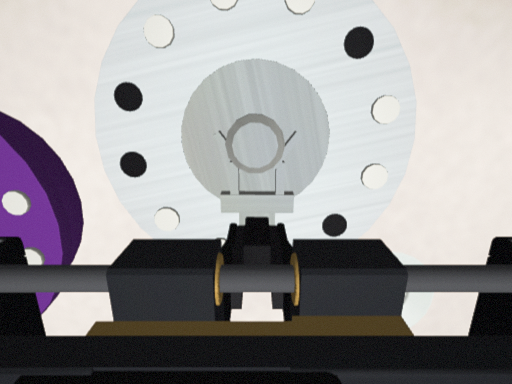

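The lips at (221,133)/(296,133) now straddle the cap, which is centred at (255,142), and there is no contact force yet. I'll press in.

>>> step_arm:
  deltas:
    - [0,0,0,4,0,0,5]
    - [0,0,0,7,0,0,5]
    - [0,0,0,10,0,0,5]
    - [0,0,0,13,0,0,5]
    - [0,0,0,16,0,0,5]
    - [0,0,0,18,0,0,5]
    - [0,0,0,20,0,0,5]
    - [0,0,0,20,0,0,5]

```text
time: 10.5
position: [0.5225, -0.2284, 0.0796]
tool_rot: [3.116, -0.396, 0.004]
ft_force: [0.7, 0.6, -1.5]
grip_width: 0.16
```

Run:
```python
from h import *
s=ctrl.get_state();print(s["time"],s["position"],s["grip_width"]*87,s["ft_force"],s["torque"])
print(delta((.558-.969*.036,-.237+.247*.036,.079),-14.3,s))
cv2.imwrite("pics/w6.png",cv2.cvtColor(optics.get_image("wrist"),cv2.COLOR_RGB2BGR))
```

```text
10.5 [ 0.52252383 -0.22835952  0.07963496] 13.937770346357285 [ 0.66859137  0.58065543 -1.48856955] [ 0.2096517  -0.10999098 -0.00942788]
(array([ 0. , -0.1, -0.2]), array([ 0.5, -0.4,  0.6]))
```

View pics/w6.png

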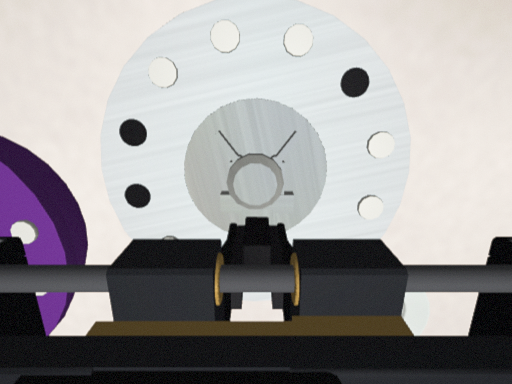

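The clip seems to have snapped through: the lips are past the cap and the force is about 0. I'll press a little further to feel the bottom of the bore.

>>> step_arm:
  deltas:
    - [0,0,0,0.5,0,0,5]
    - [0,0,0,1,0,0,5]
    - [0,0,0,1.5,0,0,5]
    - [0,0,0,2,0,0,5]
    - [0,0,0,2.5,0,0,5]
    - [0,0,0,2.5,0,0,5]
    - [0,0,0,2.5,0,0,5]
    - [0,0,0,2.5,0,0,5]

```text
time: 11.55
position: [0.5229, -0.2285, 0.0788]
tool_rot: [-3.116, 0.397, 0.003]
ft_force: [-4.1, 2.1, 2.0]
grip_width: 0.153
```

Run:
```python
from h import *
s=ctrl.get_state();print(s["time"],s["position"],s["grip_width"]*87,s["ft_force"],s["torque"])
```

```text
11.55 [ 0.5228753  -0.22853924  0.07883493] 13.296455563838565 [-4.07492792  2.13321716  1.97514039] [0.70753918 1.05263596 0.0898755 ]
```

>>> step_arm:
  deltas:
    - [0,0,0,1,0,0,5]
    - [0,0,0,2,0,0,5]
    - [0,0,0,3,0,0,5]
    - [0,0,0,4,0,0,5]
    - [0,0,0,4,0,0,5]
    - [0,0,0,4,0,0,5]
    - [0,0,0,4,0,0,5]
    - [0,0,0,4,0,0,5]

```text
time: 12.55
position: [0.5232, -0.2286, 0.0786]
tool_rot: [-3.115, 0.397, 0.015]
ft_force: [-12.5, 4.6, 9.3]
grip_width: 0.153
```

Run:
```python
from h import *
s=ctrl.get_state();print(s["time"],s["position"],s["grip_width"]*87,s["ft_force"],s["torque"])
np.save("wc.npy",optics.get_calibration("wrist"),allow_pickle=True)
cv2.imwrite("pics/w7.png",cv2.cvtColor(optics.get_image("wrist"),cv2.COLOR_RGB2BGR)[110:220,176:336].repeat(5,0).repeat(5,1))
```

```text
12.55 [ 0.52321   -0.2286183  0.0785561] 13.341343358939126 [-12.52528108   4.59279037   9.28959862] [1.32608589 3.09167618 0.11573532]
```

View pics/w7.png

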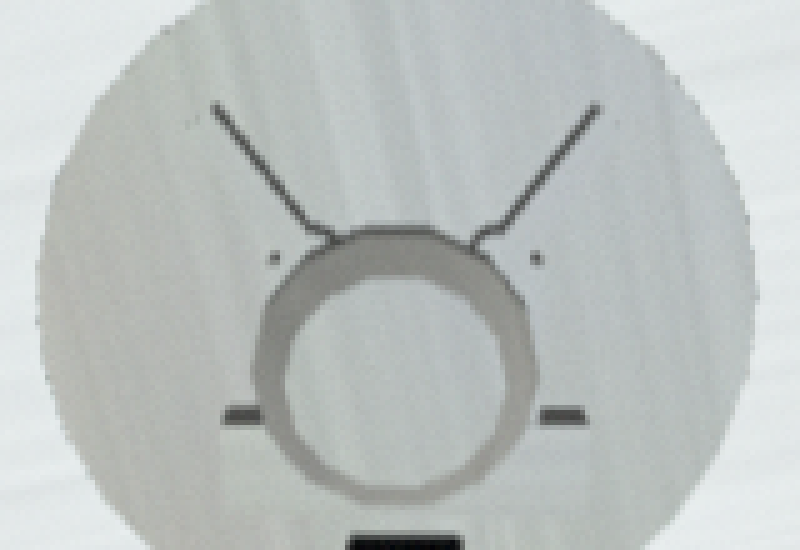

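Hard stop: 13 N of push moved it only 0.3 mm, and the bore works out at (.558,-.2375), on the spindle axis. I'll unload, open the gripper and rise.

>>> step_arm:
  deltas:
    - [0,0,0,-3,0,0,5]
    - [0,0,0,-6,0,0,5]
    - [0,0,0,-6,0,0,5]
    - [0,0,0,-6,0,0,5]
    - [0,0,0,-6,0,0,60]
    - [0,0,0,-6,0,0,60]
    - [0,0,0,-6,0,0,60]
    - [0,0,0,-6,0,0,60]

```text
time: 13.6
position: [0.5218, -0.2284, 0.0792]
tool_rot: [3.116, -0.397, 0.0]
ft_force: [-0.4, 0.9, 0.4]
grip_width: 0.526
```

>>> step_arm:
  deltas:
    - [0,0,0,0,0,0,60]
    - [0,0,0,0,0,0,60]
    - [0,0,0,0,0,-15,60]
    - [0,0,0,0,0,-40,60]
    - [0,0,0,0,0,-70,60]
    - [0,0,0,0,0,-100,60]
    - [0,0,0,0,0,-120,60]
    - [0,0,0,0,0,-120,60]

```text
time: 14.6
position: [0.523, -0.2286, 0.2018]
tool_rot: [3.115, -0.396, 0.007]
ft_force: [0.3, -0.1, -0.3]
grip_width: 0.687
```

Run:
```python
from h import *
s=ctrl.get_state();print(s["time"],s["position"],s["grip_width"]*87,s["ft_force"])
np.save("wc.npy",optics.get_calibration("wrist"),allow_pickle=True)
cv2.imwrite("pics/w8.png",cv2.cvtColor(optics.get_image("wrist"),cv2.COLOR_RGB2BGR))
i=cv2.cvtColor(optics.get_image("side"),cv2.COLOR_RGB2BGR)
cv2.imwrite("pics/side8.png",cv2.resize(i[230:350,290:450],(800,600),interpolation=cv2.INTER_CUBIC))
```

```text
14.6 [ 0.52304953 -0.22861375  0.20181105] 59.75762493489376 [ 0.25325041 -0.14389953 -0.25872644]
```

View pics/w8.png

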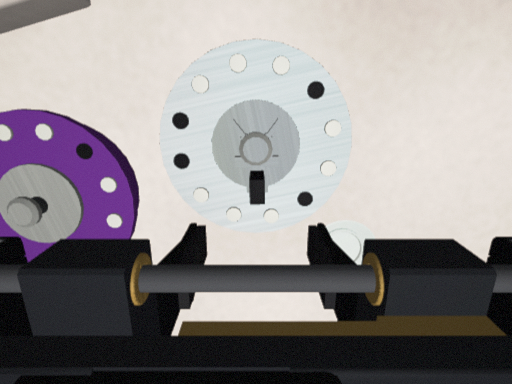

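View pics/side8.png

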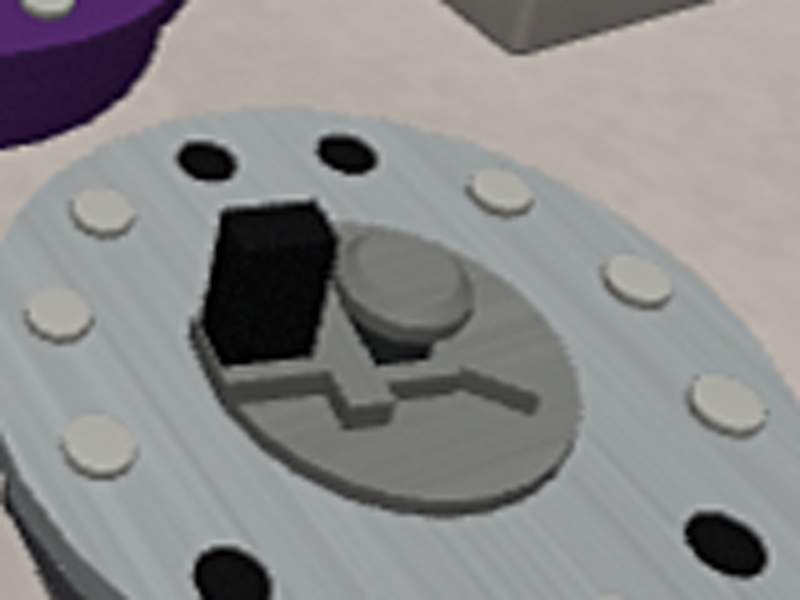

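The side view shows the clip flat on the hub, its arm wrapped past the shaft and the tab upright. One numeric check, then I'll hand in.

Run:
```python
from h import *
w=np.load("wc.npy",allow_pickle=True).item()
im=cv2.imread("pics/w8.png");cv2.imwrite("pics/w8c.png",cv2.resize(im[95:215,200:312],(560,600),interpolation=cv2.INTER_CUBIC))
l=[ray(w,p,.066) for p in [(233,119),(279,119)]];u=np.array([.969,-.247])
print("lips",l,np.linalg.norm(l[0]-l[1]));print("bore from lips",(l[0]+l[1])[:2]/2-.025*u)
b=[ray(w,p,.066) for p in [(234,156),(279,156)]];print("bore from bar",(b[0]+b[1])[:2]/2+.0105*u)
print("hub",ray(w,((211.5+300)/2,(99+186)/2),.058),"cap",ray(w,(256,148),.085))
```

```text
lips [array([ 0.58876952, -0.2203419 ,  0.066     ]), array([ 0.57761158, -0.26338492,  0.066     ])] 0.044465729916545606
bore from lips [ 0.55896555 -0.23568841]
bore from bar [ 0.55827447 -0.2358592 ]
hub [ 0.56027535 -0.23564023  0.058     ] cap [ 0.55884714 -0.2355547   0.085     ]
```

View pics/w8c.png

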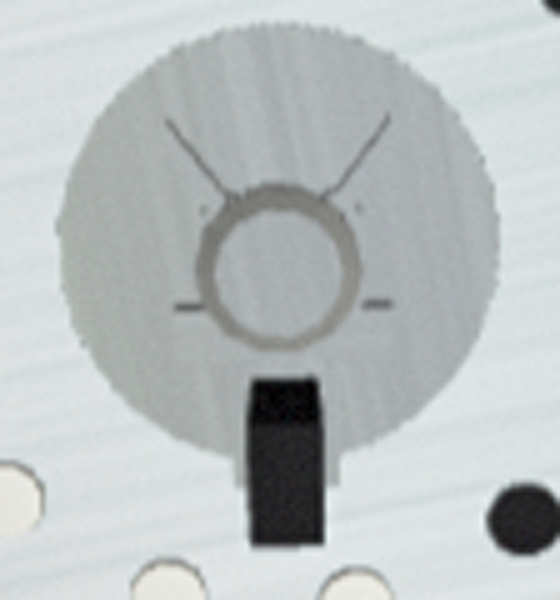

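The bore centre lies within about 2 mm of the spindle axis, and nothing is touching the clip. Handing in.

```bash
python3 -c "
from bench import ctrl
print(ctrl.close_job())"
```

```text
the job is handed in; nothing more can be done
None
```

I gripped the large open clip by its tab and pressed it mouth first into the groove of the aluminium carousel's spindle. It stopped hard against the shaft: about 13 N moved it only 0.3 mm. I then unloaded, let go, rose clear and handed the job in at about 15 s; no verdict was reported.

**Last checks:**
- **Position:** the wrist image puts the bore centre within about 2 mm of the spindle axis.
- **Lying flat:** the side image shows the clip flat on the hub with its tab upright. I judged this by eye and did not measure the angle.
- **Clear of the robot:** the gripper was open, about 120 mm up, with wrist force near zero.

**Disagreements:** spindle readings from the different cameras and features differed by a few mm, and by about 1 cm at worst for the side-view plate outline. I used (0.558, -0.237), and the stop at the shaft agreed with it. The lip spacing read 44–46 mm, against the 52 mm mouth width given. I took that as a difference in which lip points I picked, and the tab grip of about 14 mm matched. No check failed.

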